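# Bring the next filter into the microscope's light beam

### The arm

A 7-joint arm with a two-finger parallel gripper is mounted at the origin on the work surface. World frame = base frame: x ahead of the robot, y to its left, z up, the work surface at z = 0. Lengths are in m, angles in rad, forces in N, time in s.
With the tool pointing down it reaches from about 0.4 to 0.85 m from the base axis. Payload 4.5 kg.
Tool frame: the origin (TCP) lies on the centre line of the jaws, within the pads' length; the fingertips stand ahead of it and the grasp point (between the pads) lies 3 mm ahead of it (r.finger_overhang is the z of the fingertips in the tool frame, in m); z points along the fingers, y is the direction in which the jaws open and shut (so a half turn about z gives the same grasp; the last joint's range is limited). The gripper opens to 88 mm and grips with 3 to 60 N. Pads are 18 mm wide; open, the fingers measure 123 mm over their backs; the gripper's body (75 mm by 187 mm) begins 45 mm behind the grasp point.
Start: joints at [-1.199, 0.689, -0.195, 1.565, 0.157, 0.902, -0.215], TCP at [0.207, 0.59, 0.261] pointing down, gripper open.
Joint ranges: [-3.01, 3.01], [-0.46, 2.08], [-1.47, 1.51], [0.13, 2.56], [-1, 4.14], [0.04, 2.09], [-2.66, 2.66]. Speed limits (rad/s): [2.57, 2.57, 3.14, 3.14, 3.14, 3.14, 3.14].

### API

Orientations are given as a unit quaternion [x, y, z, w].
In Python, from plant import get_state, snapshot, camera_model, workorder, boxes_of, mark_of, r gives the robot as it stands.
- The arm moves only by the tool jog_arm, never from a script. Its argument "rows" is a list of rows, each a list of 2 entries, a list of its own where there are three numbers: the shift along the tool's x, y, z normalised to -1 to 1, where 1 is 75 cm, then the turn about the tool's z normalised to -1 to 1, where 1 is 2 rad. A call has 1 to 20 rows; each row is the pose to reach, as a shift and turn from the pose commanded when the call began, along the tool's axes at that moment; what a row does not reach only later rows make up. A row lasts 1/12 s, in which the tool goes at most 41.7 mm and 7.16 degrees, less where a joint would pass 70% of its speed; a pose out of reach is approached as far as the arm can. A call with a number of a shift or a turn outside -1 to 1 is refused whole. A call with a gripper value outside its range is refused whole. "gripper" is the finger opening in mm, from 0 to 88.1, set as the call begins (left out, the last holds). The fingers move at their own pace and stop on an object; "newtons" is the grip in N (left out, the last holds). Time passes only in rows, so rows that repeat a pose let the fingers close. It gives the time, the measured TCP pose, the force and the opening at its end, in the units of the state.
- get_state(): the state, without advancing time (a new reading comes with each control period).
- snapshot(name): name is "scene" or "top" or "wrist"; returns the picture (384x512x3 uint8, red, green, blue); there is no depth.
- camera_model(name): a dict with "mtx" (3x3 intrinsics, pixels), "extrinsics" (4x4, takes a point from camera to world coordinates); the wrist camera has in their place "T_tool_cam" (4x4, takes a point from camera to tool coordinates, whose origin is the TCP and whose axes are the flange's). Camera axes: x right, y up, looking along -z (the intrinsics and any distortion apply to the point x, -y, -z); pixel columns grow to the right and rows downward; lengths in m; the calibration is good to about 2 mm. A picture is of the moment at which its call begins: read the wrist's pose just before it. camera_model takes no time and is no camera call.
- workorder.finish_job(): hands the job in, once; it reports no verdict.
Trained networks look in the newest picture that a camera, given by its name, has taken for a name from the list of things; names that differ only in an ending like _2 or _b are one class to them, and where a whole thing is asked for, a point or a joint stands for the part that bears it (a point fixed in the world has none). Each returns a list of dicts, best first, with "p" (0 to 1); they miss things now and then, are a little off and sometimes report something else, mostly with a low value. They report only what shows in the picture. A call takes as long as a camera call.
- boxes_of(thing, camera): "rect" ([left, top, right, bottom] in pixels, round what is visible of it).
- mark_of(thing, camera): "pixel" ([row, column] in pixels: a listed point, or the origin of a listed thing).
The state is a dict: "clock": time; "q": joint angles; "qd": joint speeds; "joint_torque": joint torques, N m; "tool_pos": TCP position; "eef_rot": TCP orientation; "contact_force": force on the tool from outside, world axes, zero at the start; "moment": the same for the moment, N m; "opening": opening from 0.0 (shut) to 1.0 (fully open).
Only numpy, scipy, OpenCV 4.12 (cv2) and the standard library are available. Lean on these libraries where they do the work, as an engineer would, in place of code of your own. Each camera call takes 0.05 s, during which the arm holds its last target.

### The job

Bring the next filter of the microscope's lamp into the beam: pinch the grip on top of the filter unit so that its spring latch tab is squeezed in and the slider comes free, draw the slider towards the robot, and let it latch in the very next detent it meets (not the one after). The detents are hidden and set by hand, so find the next one by feel; never drag or wrench the slider hard against an engaged latch, which would bend it. Leave it latched with the tab sprung fully out and the grip let go, and do not disturb the loose things lying around the unit.

Things in the scene. Friction and masses are not known exactly. Their poses are not given: they have to be found in the camera images.
- illuminator: Fixed assembly: lamp house, filter unit, light tube, microscope. Origin: on the bench under the centre of the filter unit, a pale grey box 250 (x) x 64 (y) x 120 mm high, slot along its top. -x points along the unit towards the robot, +y to the microscope. Lamp house at y -60 to -229, 123 mm high; light tube at y 30 to 200, 92 high; microscope beyond, limb from y 177 on, 435 mm high.
- grip_center (a point): Middle of the slider's grip, half-way up it, 146 mm above the bench on the unit's centre line; moves with the slider, axes as the illuminator's. The grip, black cheek behind and steel tab in front, stands on a plate 70 x 40 mm whose top is 127 mm above the bench: keep fingertips above 130. Pinch it from above, fingers closing along the unit's x: 51 mm wide at rest, 39 squeezed.
- cheek_back (a point): Middle of the flat, ribbed rear face (+x side, away from the robot) of the grip's fixed black cheek, 24 mm behind grip_center. The cheek is 12 mm thick, 32 wide, and reaches from the plate up to 166 mm above the bench. The slider can be drawn forward by it. More than 35 N against the engaged latch would bend it.
- tab_front (a point): On the front (-x side, nearer to the robot) of the steel latch tab at its rolled top edge, about 164 mm above the bench, 27 mm in front of grip_center when out and 15 mm when squeezed in. The tab is 5 mm thick, 28 wide, hinged at the plate; out it leans forward by 0.22 rad, squeezed right in (towards the cheek) it stands upright.
- filter_slider (a joint): Slider travel in m: 0 in the detent where it starts, growing as it is drawn to the robot (-x of the illuminator), end stop 0.100. It drags with 1.5 N plus the latch's rubbing. Next detent: somewhere between 0.035 and 0.061; a third one 0.036 beyond it. They are hidden, set by hand; the marks by the slot are only rough. A latched slider has 1.5 mm of play either way.
- latch_tab (a joint): Tab angle in rad: 0 out (latched), 0.22 squeezed to its stop. Sprung: 2 N at its top to start, 5 N right in; the pawl is clear beyond 0.15. Let go between detents it rides on the rack at about 0.14, rubbing with about 2 N, so the slider can be drawn on by the cheek; over a detent it springs out to 0 and stops the slider hard both ways until squeezed again.
- slide_tray: Bystander: flat aluminium tray of microscope slides, 200 x 100 x 9 mm; origin at the centre of its underside.
- oil_bottle: Bystander: small amber bottle, 32 mm across, 75 mm high; origin at the centre of its underside.
- dust_cap: Bystander: black round cap, 60 mm across, 18 mm high; origin at the centre of its underside.
- pencil: Bystander: pencil 200 mm long, 8 mm thick, lying; origin near its middle.
- slide_box: Bystander: grey slide box 100 x 85 x 39 mm; origin at the centre of its underside.

How it is judged:
On the way, in this order (a step that is already met when the one before it is completed fails the run):
1. the latch tab is squeezed in while the slider is still in its first detent (value of joint latch_tab above 0.15 rad and value of joint filter_slider below 0.006 m), for 0.05 s.
2. the slider has been drawn out of its first detent (value of joint filter_slider above 0.01 m).
3. the latch has sprung out in the next detent (value of joint latch_tab below 0.06 rad and value of joint filter_slider between 0.031 and 0.066 m), for 0.2 s.
At the end, for the whole second after the job is handed in: The slider rests in the next detent (travel between 31 and 66 mm, which holds that detent alone) with the latch tab sprung out (below 0.06 rad) and is at rest (all of step 3 and velocity of joint filter_slider between -0.005 and 0.005 m/s); the robot touches nothing.
It fails at once if the slider is dragged out of its detent with the latch still engaged (value of joint latch_tab below 0.08 rad and value of joint filter_slider between 0.006 and 0.028 m).
It fails at once if the slider is wrenched with more than 35 N while its latch is engaged (value of joint latch_tab below 0.08 rad and contact force between the fingers and filter_slider above 35 N).
It fails at once if a loose thing beside the filter unit is pushed more than 30 mm (distance of any of slide_tray, oil_bottle, dust_cap, pencil, slide_box from where it was at the start of the episode above 0.03 m).
It also fails if it takes over 32 s, if anything falls off the work surface, if the arm or the gripper's body presses on something with over 40 N, if the wrist force passes 120 N, or if a joint passes its speed limit or range.

## Working session

There is one attempt and no reset: what is moved stays moved. The work goes in short steps, Python scripts to look and compute and a tool call to move; the robot and the scene stay as the last step left them, time stands still between calls to the robot, and variables do not carry over. Pictures are saved under pics/ and viewed, and the job is handed in when it is done.

Besides the shell and the picture viewer there is one more tool, called after "Call:" as name(argument=value, ...) on one line, values as JSON. jog_arm: Moves the arm, as the interface text tells. Scaled input: -1 to 1 covers 75 cm each way for a shift and 2 rad each way for a turn. Its arguments: {"type":"object","properties":{"rows":{"type":"array"},"gripper":{"type":"number"},"newtons":{"type":"number"}},"required":["rows"]}

```bash
mkdir -p pics; ls; python3 - <<'E'
from plant import get_state, snapshot, camera_model, boxes_of, mark_of, r
import cv2,numpy as np
s=get_state(); print(s); print(r.finger_overhang)
for c in ("scene","top","wrist"):
    im=snapshot(c); cv2.imwrite(f"pics/a_{c}.png",im[:,:,::-1])
    m=camera_model(c); print(c,{k:np.round(v,4).tolist() if not isinstance(v,str) else v for k,v in m.items()})
    if c!="wrist":
        for t in ("grip_center","cheek_back","tab_front","illuminator"):
            print(t,mark_of(t,c)[:2])
print(get_state()['clock'])
E
```

```text
pics
{'clock': 0.0, 'q': array([-1.19919014,  0.6899811 , -0.1945484 ,  1.56637579,  0.15724056,
        0.90250147, -0.21510885]), 'qd': array([ 5.18148628e-04,  8.85007266e-05, -4.90740677e-04,  1.42080180e-03,
        2.82761826e-04, -1.56877292e-03, -1.32338021e-04]), 'joint_torque': array([-9.37126089e-06, -5.27555859e+01, -1.26643606e+00, -1.53423697e+01,
       -5.25105523e-02,  6.49847992e-03,  1.73474741e-04]), 'tool_pos': array([0.20694744, 0.58909229, 0.2599042 ]), 'eef_rot': array([ 1.68066994e-01,  9.85775128e-01, -9.31483465e-04, -1.22874814e-04]), 'contact_force': array([1.08298511, 0.09507035, 0.55029711]), 'moment': array([0.02726149, 0.02406921, 0.0133534 ]), 'opening': 1.0003845129671882}
0.022
scene {'mtx': [[494.6034, 0.0, 254.7278], [0.0, 494.6034, 191.8484], [0.0, 0.0, 1.0]], 'extrinsics': [[-0.8713, -0.4057, 0.2763, 0.8384], [0.4906, -0.7033, 0.5145, 0.582], [-0.0144, 0.5838, 0.8117, 0.9665], [0.0, 0.0, 0.0, 1.0]]}
grip_center [{'pixel': [159.7, 220.6], 'p': 0.56}]
cheek_back [{'pixel': [168.8, 210.4], 'p': 0.98}]
tab_front [{'pixel': [168.1, 214.4], 'p': 0.67}]
illuminator [{'pixel': [192.9, 241.5], 'p': 0.6}]
top {'mtx': [[453.6102, 0.0, 247.9798], [0.0, 453.6102, 196.6085], [0.0, 0.0, 1.0]], 'extrinsics': [[0.0213, 0.9918, -0.1264, 0.4172], [-0.9995, 0.0241, 0.0205, 0.0458], [0.0234, 0.1259, 0.9918, 1.1966], [0.0, 0.0, 0.0, 1.0]]}
grip_center [{'pixel': [185.2, 275.8], 'p': 0.68}]
cheek_back [{'pixel': [175.7, 273.7], 'p': 0.56}, {'pixel': [208.8, 274.1], 'p': 0.26}]
tab_front [{'pixel': [193.7, 277.4], 'p': 0.61}]
illuminator [{'pixel': [206.9, 277.2], 'p': 0.69}]
wrist {'mtx': [[303.9685, 0.0, 252.7026], [0.0, 303.9685, 190.6066], [0.0, 0.0, 1.0]], 'T_tool_cam': [[-0.0001, 0.9654, 0.2607, 0.0655], [1.0, 0.0, 0.0002, 0.0005], [0.0002, 0.2607, -0.9654, -0.1246], [0.0, 0.0, 0.0, 1.0]]}
0.55
```

View pics/a_scene.png

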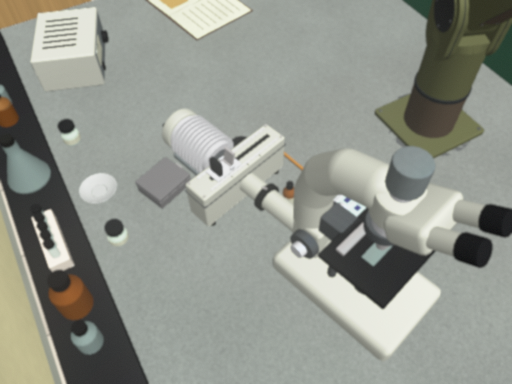

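View pics/a_top.png

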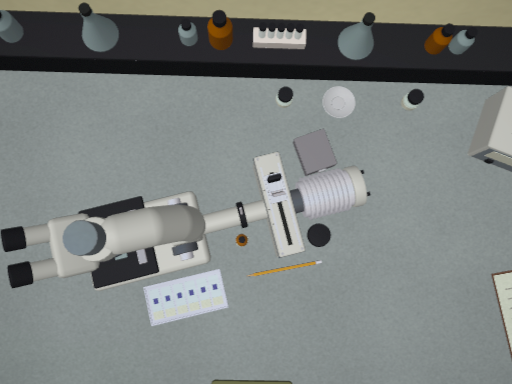

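```bash
cat > h.py <<'E'
import numpy as np
from plant import camera_model
from scipy.spatial.transform import Rotation as R
def ray(c,px,s=None):
    m=camera_model(c); K=m['mtx']
    if c=='wrist':
        T=np.eye(4);T[:3,:3]=R.from_quat(s['eef_rot']).as_matrix();T[:3,3]=s['tool_pos'];T=T@m['T_tool_cam']
    else: T=m['extrinsics']
    d=np.array([(px[1]-K[0][2])/K[0][0],-(px[0]-K[1][2])/K[1][1],-1])
    return T[:3,3],T[:3,:3]@d
def at(c,px,z,s=None):
    o,d=ray(c,px,s); return o+d*(z-o[2])/d[2]
def proj(c,p,s=None):
    m=camera_model(c);K=m['mtx']
    if c=='wrist':
        T=np.eye(4);T[:3,:3]=R.from_quat(s['eef_rot']).as_matrix();T[:3,3]=s['tool_pos'];T=T@m['T_tool_cam']
    else: T=m['extrinsics']
    q=np.linalg.inv(T)@np.r_[p,1]
    return (K[1][2]-K[1][1]*q[1]/-q[2], K[0][2]+K[0][0]*q[0]/-q[2])
E
python3 - <<'E'
from h import *
for c,d in dict(top=dict(g=([185.2,275.8],.146),cb=([175.7,273.7],.146),tf=([193.7,277.4],.164),il=([206.9,277.2],0)),scene=dict(g=([159.7,220.6],.146),cb=([168.8,210.4],.146),tf=([168.1,214.4],.164),il=([192.9,241.5],0))).items():
  for k,(p,z) in d.items(): print(c,k,at(c,p,z).round(4))
print(R.from_quat([ 1.68066994e-01,  9.85775128e-01, -9.31483465e-04, -1.22874814e-04]).as_matrix().round(4))
E
```

```text
top g [ 0.5797 -0.0407  0.146 ]
top cb [ 0.6022 -0.0355  0.146 ]
top tf [ 0.5572 -0.0432  0.164 ]
top il [ 0.5441 -0.0572  0.    ]
scene g [ 0.5808 -0.0488  0.146 ]
scene cb [ 0.6109 -0.0374  0.146 ]
scene tf [ 0.6079 -0.0214  0.164 ]
scene il [ 0.5384 -0.0438  0.    ]
[[-9.435e-01  3.314e-01 -6.000e-04]
 [ 3.314e-01  9.435e-01 -1.800e-03]
 [-1.000e-04 -1.900e-03 -1.000e+00]]
```

```bash
python3 - <<'E'
import cv2
im=cv2.imread("pics/a_top.png")[140:280,220:350]
cv2.imwrite("pics/a_topz.png",cv2.resize(im,None,fx=4.2,fy=4.2,interpolation=cv2.INTER_CUBIC))
from h import *
for n,p,z in [("boxTL",(155,255),.12),("eye1",(238,3),.4),("eye2",(273,10),.4),("micbase",(288,95),.03),("tray",(323,152),0.01),("limb",(240,85),.435)]: print(n,at('top',p,z).round(3))
E
```

```text
boxTL [0.656 0.009 0.12 ]
eye1 [0.436 0.451 0.4  ]
eye2 [0.377 0.434 0.4  ]
micbase [0.326 0.4   0.03 ]
tray [0.24  0.258 0.01 ]
limb [0.435 0.299 0.435]
```

View pics/a_topz.png

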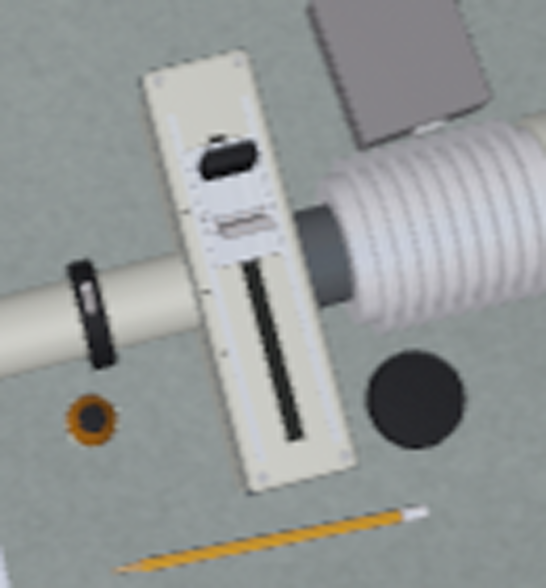

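View pics/a_wrist.png

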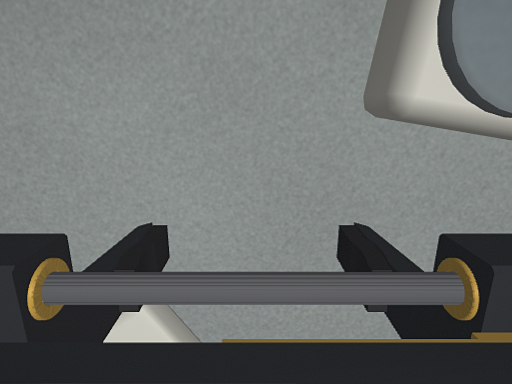

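```bash
python3 - <<'E'
from h import *
c={}
for n,(u,v) in dict(TL=(143,75),TR=(245,50),BL=(250,492),BR=(355,465)).items():
    c[n]=at('top',(140+v/4.2,220+u/4.2),.12); print(n,c[n].round(4))
e=(c['TL']-c['BL']);e2=c['TR']-c['BR'];w=c['TL']-c['TR']
print(np.linalg.norm(e),np.linalg.norm(e2),np.linalg.norm(w),np.degrees([np.arctan2(e[1],e[0]),np.arctan2(e2[1],e2[0]),np.arctan2(w[1],w[0])-np.pi/2]))
print('ctr',sum(c.values())/4)
for n,(u,v),z in [("cheektop",(228,158),.166),("tabtop",(245,222),.164),("plateT",(215,140),.127)]: print(n,at('top',(140+v/4.2,220+u/4.2),z).round(4))
for p in [(273,5),(285,20),(262,80),(258,150),(240,200),(288,100),(255,200)]:
    print(p,[at('top',p,z).round(3)[:2].tolist() for z in (.1,.25,.4)])
E
```

```text
TL [0.6493 0.0108 0.12  ]
TR [ 0.6656 -0.0479  0.12  ]
BL [ 0.4125 -0.054   0.12  ]
BR [ 0.4288 -0.113   0.12  ]
0.24554594635114357 0.24559427533397143 0.06088978727705648 [15.28658546 15.36599461 15.50088864]
ctr [ 0.53903884 -0.05101522  0.12      ]
cheektop [ 0.5942 -0.0353  0.166 ]
tabtop [ 0.5592 -0.0453  0.164 ]
plateT [ 0.6111 -0.0308  0.127 ]
(273, 5) [[0.362, 0.592], [0.369, 0.517], [0.377, 0.443]]
(285, 20) [[0.335, 0.555], [0.346, 0.485], [0.357, 0.415]]
(262, 80) [[0.391, 0.418], [0.395, 0.367], [0.398, 0.316]]
(258, 150) [[0.404, 0.254], [0.406, 0.225], [0.407, 0.197]]
(240, 200) [[0.449, 0.136], [0.445, 0.124], [0.44, 0.111]]
(288, 100) [[0.331, 0.367], [0.343, 0.323], [0.355, 0.279]]
(255, 200) [[0.413, 0.135], [0.414, 0.123], [0.414, 0.11]]
```

```bash
cat >> h.py <<'E'
def rel(p,yaw=None):
    from plant import get_state
    s=get_state(); M=R.from_quat(s['eef_rot']).as_matrix()
    d=M.T@(np.array(p)-s['tool_pos'])/.75
    y=np.degrees(np.arctan2(M[1,1],M[0,1]))
    t=None if yaw is None else np.radians(y-yaw)/2
    return d.round(3).tolist(), t, 'rows',round(np.linalg.norm(d)*.75/.0417,1)
E
python3 - <<'E'
from h import *
for p,y in [((.17,.42,.5),60),((.31,.29,.5),45),((.40,.14,.5),30),((.45,-.0,.45),15.3),((.53,-.05,.30),15.3)]: print(rel(p,y))
E
```

```text
([-0.028, -0.23, -0.319], np.float64(0.09291155558205424), 'rows', np.float64(7.1))
([-0.262, -0.332, -0.319], np.float64(0.22381124948162895), 'rows', np.float64(9.5))
([-0.441, -0.48, -0.319], np.float64(0.3547109433812037), 'rows', np.float64(13.1))
([-0.566, -0.634, -0.252], np.float64(0.4829926434027869), 'rows', np.float64(16.0))
([-0.689, -0.662, -0.052], np.float64(0.4829926434027869), 'rows', np.float64(17.2))
```

Call:
jog_arm(rows=[[[-0.01,-0.05,-0.08],0.02],[[-0.028,-0.23,-0.319],0.09],[[-0.028,-0.23,-0.319],0.09],[[-0.028,-0.23,-0.319],0.09],[[-0.028,-0.23,-0.319],0.09],[[-0.028,-0.23,-0.319],0.09],[[-0.028,-0.23,-0.319],0.09],[[-0.028,-0.23,-0.319],0.09],[[-0.262,-0.332,-0.319],0.22],[[-0.262,-0.332,-0.319],0.22],[[-0.262,-0.332,-0.319],0.22],[[-0.262,-0.332,-0.319],0.22],[[-0.262,-0.332,-0.319],0.22],[[-0.441,-0.48,-0.319],0.35],[[-0.441,-0.48,-0.319],0.35],[[-0.441,-0.48,-0.319],0.35],[[-0.441,-0.48,-0.319],0.35],[[-0.441,-0.48,-0.319],0.35]])

```text
clock: 2.05
tool_pos: [0.4027, 0.1335, 0.5]
eef_rot: [0.501, 0.866, -0.001, 0.002]
contact_force: [0.5, -0.4, 0.0]
opening: 1.001
```

```bash
python3 - <<'E'
from h import *
for p,y in [((.46,-.03,.42),15.3),((.5795,-.04,.27),15.3)]: print(rel(p,y))
E
```

```text
([-0.227, -0.042, 0.108], np.float64(0.12724793270906806), 'rows', np.float64(4.6))
([-0.317, 0.089, 0.308], np.float64(0.12724793270906806), 'rows', np.float64(8.1))
```

Call:
jog_arm(rows=[[[-0.227,-0.042,0.108],0.127],[[-0.227,-0.042,0.108],0.127],[[-0.227,-0.042,0.108],0.127],[[-0.227,-0.042,0.108],0.127],[[-0.227,-0.042,0.108],0.127],[[-0.317,0.089,0.308],0.127],[[-0.317,0.089,0.308],0.127],[[-0.317,0.089,0.308],0.127],[[-0.317,0.089,0.308],0.127],[[-0.317,0.089,0.308],0.127],[[-0.317,0.089,0.308],0.127],[[-0.317,0.089,0.308],0.127],[[-0.317,0.089,0.308],0.127]])

```text
clock: 3.13
tool_pos: [0.5779, -0.0303, 0.2698]
eef_rot: [0.602, 0.799, 0.0, 0.0]
contact_force: [0.3, 0.3, 0.7]
opening: 1.002
```

```bash
python3 - <<'E'
from h import *
from plant import *
import cv2
s=get_state(); im=snapshot("wrist"); cv2.imwrite("pics/b_wrist.png",im[:,:,::-1])
print(s['tool_pos'],s['contact_force'],np.degrees(np.arctan2(*R.from_quat(s['eef_rot']).as_matrix()[1::-1,1])))
for t,z in (("grip_center",.146),("cheek_back",.146),("tab_front",.164)):
    for m in mark_of(t,"wrist")[:2]: print(t,m,at("wrist",m['pixel'],z,s).round(4))
E
```

```text
[ 0.57787463 -0.0302655   0.26976465] [0.29890697 0.29230281 0.66488155] 15.988503516791063
grip_center {'pixel': [204.3, 253.1], 'p': 0.67} [ 0.583  -0.0421  0.146 ]
cheek_back {'pixel': [204.0, 277.5], 'p': 0.76} [ 0.603  -0.0361  0.146 ]
tab_front {'pixel': [208.2, 216.9], 'p': 0.59} [ 0.5545 -0.0477  0.164 ]
```

View pics/b_wrist.png

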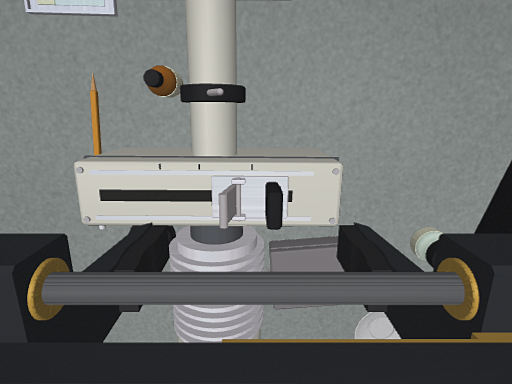

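```bash
python3 - <<'E'
from h import *
from plant import *
print(get_state()['tool_pos'],get_state()['clock'])
for p,y in [((.5843,-.04,.20),15.5),((.5843,-.04,.157),15.5)]: print(rel(p,y))
E
```

```text
[ 0.5781547  -0.03029423  0.27060714] 3.3333
([-0.015, 0.004, 0.094], np.float64(0.004289089830048418), 'rows', np.float64(1.7))
([-0.015, 0.004, 0.151], np.float64(0.004289089830048418), 'rows', np.float64(2.7))
```

Call:
jog_arm(rows=[[[-0.015,0.004,0.05],0.004],[[-0.015,0.004,0.09],0.004],[[-0.015,0.004,0.115],0.004],[[-0.015,0.004,0.135],0.004],[[-0.015,0.004,0.151],0.004],[[-0.015,0.004,0.151],0.004],[[-0.015,0.004,0.151],0.004]], gripper=66, newtons=10)

```text
clock: 3.92
tool_pos: [0.5841, -0.0403, 0.1563]
eef_rot: [0.605, 0.796, 0.0, 0.0]
contact_force: [0.1, 0.1, 0.4]
opening: 0.75
```

```bash
python3 - <<'E'
from h import *
from plant import *
import cv2
s=get_state(); im=snapshot("wrist"); cv2.imwrite("pics/c_wrist.png",cv2.resize(im[130:384,:,::-1],None,fx=1.5,fy=1.5))
print(s)
E
```

```text
{'clock': 3.9167, 'q': array([-0.1226967 ,  0.78878874,  0.19760524,  1.79189   , -0.25503213,
        0.58556904,  0.50245246]), 'qd': array([-0.00167527, -0.02008211,  0.00906955, -0.02027514,  0.00221412,
        0.00114529, -0.00038289]), 'joint_torque': array([-1.26641760e-03, -5.03724003e+01,  3.82919803e+00, -1.01787293e+01,
       -3.66930873e-02,  4.01005195e-02,  8.13516002e-03]), 'tool_pos': array([ 0.58409882, -0.0403323 ,  0.15629837]), 'eef_rot': array([6.05081114e-01, 7.96163820e-01, 1.18796965e-04, 4.57016660e-05]), 'contact_force': array([0.1136285 , 0.10405622, 0.44625673]), 'moment': array([-0.09164382,  0.01793747,  0.05425984]), 'opening': 0.7497565177248675}
```

View pics/c_wrist.png

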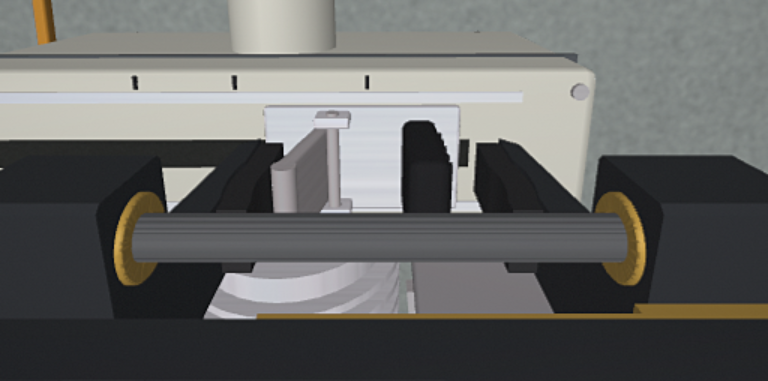

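Call:
jog_arm(rows=[[[0,0,0],0],[[0,0,0],0],[[0,0,0],0],[[0,0,0],0],[[0,0,0],0]], gripper=44, newtons=10)

```text
clock: 4.38
tool_pos: [0.5834, -0.0408, 0.1561]
eef_rot: [0.605, 0.796, -0.0, -0.0]
contact_force: [-5.0, -2.2, 4.5]
opening: 0.499
```

```bash
python3 - <<'E'
from h import *
from plant import *
import cv2
s=get_state(); im=snapshot("wrist"); cv2.imwrite("pics/d_wrist.png",cv2.resize(im[130:384,:,::-1],None,fx=1.5,fy=1.5))
print(s['tool_pos'],s['contact_force'],s['opening']*88.1,s['clock'])
E
```

```text
[ 0.58341744 -0.04079854  0.15605635] [-4.96245241 -2.2201651   4.52004171] 43.97270623028527 4.3833
```

View pics/d_wrist.png

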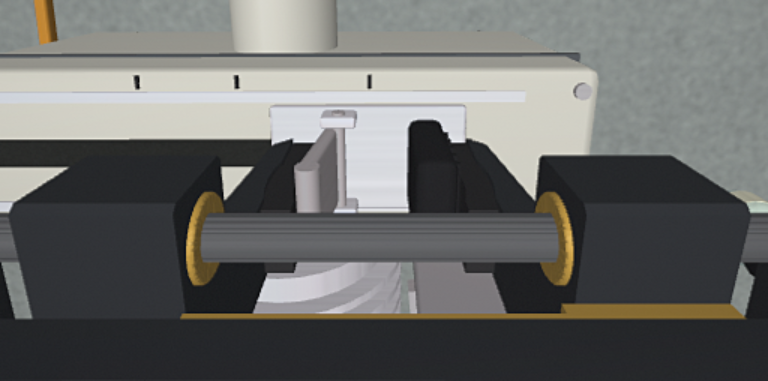

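Call:
jog_arm(rows=[[[0,0,0],0],[[0,0,0],0],[[0,0,0],0],[[0,0,0],0],[[0,0,0],0]], gripper=35, newtons=12)

```text
clock: 4.85
tool_pos: [0.5853, -0.0403, 0.1559]
eef_rot: [0.605, 0.796, 0.001, 0.001]
contact_force: [1.7, -0.2, 1.3]
opening: 0.435
```

```bash
python3 - <<'E'
from h import *
from plant import *
import cv2
s=get_state(); im=snapshot("wrist"); cv2.imwrite("pics/e_wrist.png",cv2.resize(im[130:384,:,::-1],None,fx=1.5,fy=1.5))
print(s['tool_pos'],s['contact_force'],s['opening']*88.1,s['clock'])
E
```

```text
[ 0.58528012 -0.04026906  0.15594132] [ 1.65688442 -0.18322126  1.31449893] 38.36729736187866 4.85
```

View pics/e_wrist.png

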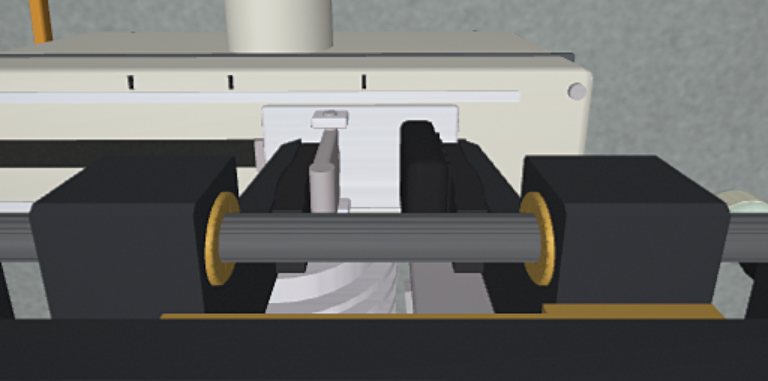

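Call:
jog_arm(rows=[[[0,-0.004,0],0],[[0,-0.012,0],0],[[0,-0.02,0],0],[[0,-0.028,0],0],[[0,-0.034,0],0],[[0,-0.034,0],0],[[0,-0.034,0],0]])

```text
clock: 5.48
tool_pos: [0.5584, -0.0478, 0.1559]
eef_rot: [0.605, 0.796, -0.001, -0.001]
contact_force: [-1.4, -1.4, 5.5]
opening: 0.434
```

```bash
python3 - <<'E'
from h import *
from plant import *
import cv2
s=get_state(); im=snapshot("wrist"); cv2.imwrite("pics/f_wrist.png",cv2.resize(im[130:384,:,::-1],None,fx=1.5,fy=1.5))
print(s['tool_pos'],s['contact_force'],s['opening']*88.1,s['clock'])
M=R.from_quat(s['eef_rot']).as_matrix();print(M.T@(s['tool_pos']-np.array([0.5853, -0.0403, 0.1559])), M.T@s['contact_force'])
E
```

```text
[ 0.55837571 -0.04778582  0.15587486] [-1.4467809  -1.37596995  5.53245801] 38.19737896598129 5.4833
[-2.24178104e-05 -2.79454703e-02  7.62486252e-05] [-0.93785627 -1.77185451 -5.52951328]
```

View pics/f_wrist.png

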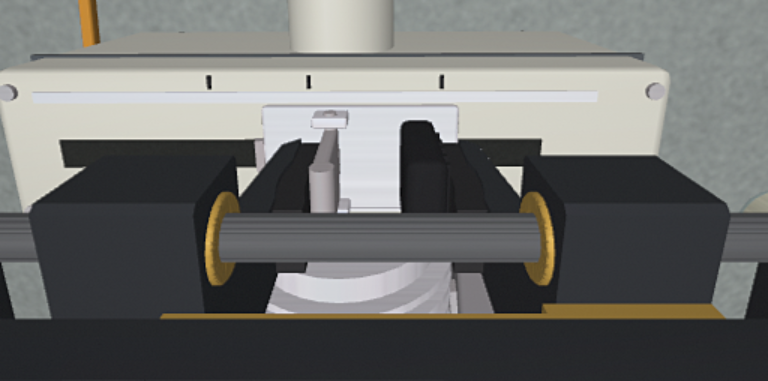

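Call:
jog_arm(rows=[[[0,0,0],0],[[0,0,0],0],[[0,0,0],0],[[0,0,0],0],[[0,0,0],0]], gripper=70)

```text
clock: 5.95
tool_pos: [0.5594, -0.0468, 0.1554]
eef_rot: [0.605, 0.796, -0.0, -0.0]
contact_force: [-0.5, -0.5, 0.3]
opening: 0.778
```

```bash
cat > lk.py <<'E'
import sys
from h import *
from plant import *
import cv2
s=get_state(); 
if len(sys.argv)>1:
    im=snapshot("wrist"); cv2.imwrite(f"pics/{sys.argv[1]}_wrist.png",cv2.resize(im[130:384,:,::-1],None,fx=1.5,fy=1.5))
M=R.from_quat(s['eef_rot']).as_matrix()
print(s['tool_pos'],s['opening']*88.1,s['clock'],'d',1000*(M.T@(s['tool_pos']-np.array([0.5853, -0.0403, 0.1559]))).round(4),'F', (M.T@s['contact_force']).round(2))
E
python3 lk.py g
```

```text
[ 0.5593517  -0.046815    0.15537519] 68.56566570203086 5.95 d [  0.7 -26.7   0.5] F [-0.35 -0.63 -0.35]
```

View pics/g_wrist.png

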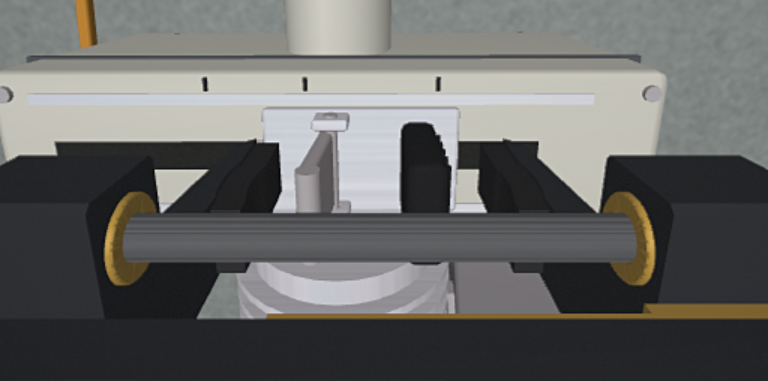

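Call:
jog_arm(rows=[[[0,-0.006,0],0],[[0,-0.012,0],0],[[0,-0.017,0],0],[[0,-0.018,0],0],[[0,-0.019,0],0],[[0,-0.02,0],0],[[0,-0.021,0],0]])

```text
clock: 6.58
tool_pos: [0.5445, -0.0514, 0.1558]
eef_rot: [0.605, 0.796, 0.0, 0.0]
contact_force: [-0.2, 0.1, 0.0]
opening: 0.8
```

```bash
python3 lk.py
```

```text
[ 0.54452684 -0.05141538  0.15575642] 70.51112987941472 6.5833 d [  0.2 -42.3   0.1] F [ 0.11 -0.22 -0.  ]
```

Call:
jog_arm(rows=[[[0,-0.0015,0],0],[[0,-0.003,0],0],[[0,-0.0045,0],0],[[0,-0.006,0],0]])

```text
clock: 6.92
tool_pos: [0.542, -0.0521, 0.1558]
eef_rot: [0.605, 0.796, 0.001, 0.001]
contact_force: [5.6, 1.5, -3.4]
opening: 0.795
```

```bash
python3 lk.py
```

```text
[ 0.54197527 -0.05213836  0.15583719] 70.03295619952067 6.9167 d [  0.2 -44.9  -0.1] F [-0.02  5.84  3.43]
```

Call:
jog_arm(rows=[[[0,-0.0015,0],0],[[0,-0.003,0],0],[[0,-0.0045,0],0]])

```text
clock: 7.17
tool_pos: [0.5386, -0.0531, 0.1559]
eef_rot: [0.605, 0.796, 0.001, 0.001]
contact_force: [5.2, 0.9, -3.5]
opening: 0.796
```

```bash
python3 lk.py h
```

```text
[ 0.53862124 -0.05308694  0.15587613] 70.105119598448 7.1667 d [  0.2 -48.4  -0.2] F [-0.5   5.21  3.51]
```

View pics/h_wrist.png

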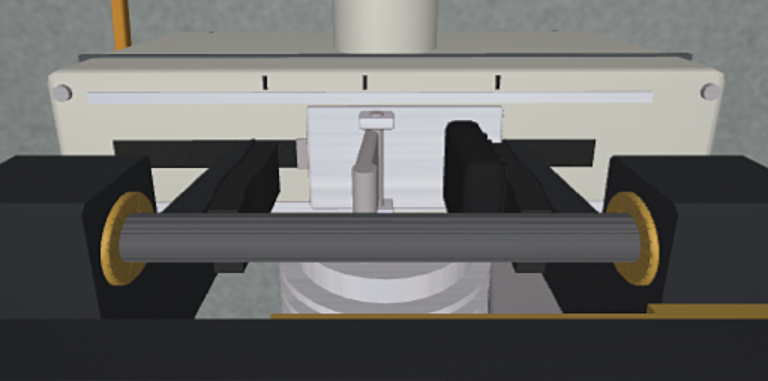

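Call:
jog_arm(rows=[[[0,-0.0015,0],0],[[0,-0.003,0],0],[[0,-0.0045,0],0]])

```text
clock: 7.47
tool_pos: [0.5351, -0.0541, 0.1559]
eef_rot: [0.605, 0.796, 0.001, 0.001]
contact_force: [4.3, 0.8, -2.0]
opening: 0.796
```

Call:
jog_arm(rows=[[[0,-0.0015,0],0],[[0,-0.003,0],0],[[0,-0.0045,0],0]])

```text
clock: 7.72
tool_pos: [0.5316, -0.055, 0.1559]
eef_rot: [0.605, 0.796, 0.001, 0.001]
contact_force: [5.8, 1.6, -1.9]
opening: 0.792
```

Call:
jog_arm(rows=[[[0,-0.0015,0],0],[[0,-0.003,0],0],[[0,-0.0045,0],0]])

```text
clock: 7.97
tool_pos: [0.5281, -0.056, 0.1559]
eef_rot: [0.605, 0.796, 0.001, 0.001]
contact_force: [4.3, 0.7, -2.4]
opening: 0.796
```

Call:
jog_arm(rows=[[[0,-0.0015,0],0],[[0,-0.003,0],0],[[0,-0.0045,0],0]])

```text
clock: 8.22
tool_pos: [0.5247, -0.057, 0.156]
eef_rot: [0.605, 0.796, 0.001, 0.001]
contact_force: [4.8, 1.4, -1.6]
opening: 0.797
```

Call:
jog_arm(rows=[[[0,-0.0015,0],0],[[0,-0.003,0],0],[[0,-0.0045,0],0]])

```text
clock: 8.47
tool_pos: [0.5213, -0.0579, 0.156]
eef_rot: [0.605, 0.796, 0.001, 0.001]
contact_force: [3.3, 1.0, -0.2]
opening: 0.797
```

```bash
python3 lk.py i
```

```text
[ 0.52125071 -0.05794849  0.1559609 ] 70.25278166658251 8.4667 d [  0.2 -66.4  -0.2] F [0.09 3.41 0.18]
```

View pics/i_wrist.png

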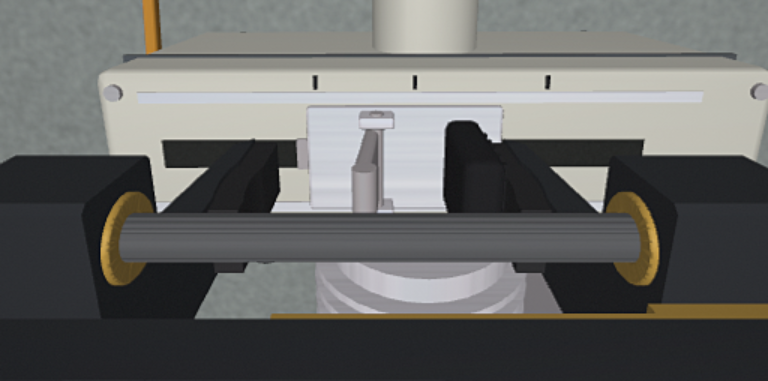

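Call:
jog_arm(rows=[[[0,-0.0015,0],0],[[0,-0.003,0],0],[[0,-0.0045,0],0]])

```text
clock: 8.77
tool_pos: [0.5179, -0.0589, 0.1559]
eef_rot: [0.605, 0.796, 0.0, 0.001]
contact_force: [5.3, 1.4, 0.7]
opening: 0.795
```

Call:
jog_arm(rows=[[[0,-0.0015,0],0],[[0,-0.003,0],0],[[0,-0.0045,0],0]])

```text
clock: 9.02
tool_pos: [0.5145, -0.0598, 0.1559]
eef_rot: [0.605, 0.796, 0.0, 0.0]
contact_force: [5.7, 2.4, 0.3]
opening: 0.797
```

Call:
jog_arm(rows=[[[0,-0.0015,0],0],[[0,-0.003,0],0]])

```text
clock: 9.18
tool_pos: [0.5107, -0.0608, 0.1556]
eef_rot: [0.605, 0.796, -0.001, -0.001]
contact_force: [1.0, 0.6, 0.7]
opening: 0.79
```

```bash
python3 lk.py j
```

```text
[ 0.51070369 -0.06075778  0.15564888] 69.6173375943795 9.1833 d [  0.2 -77.3   0.4] F [ 0.33  1.08 -0.65]
```

View pics/j_wrist.png

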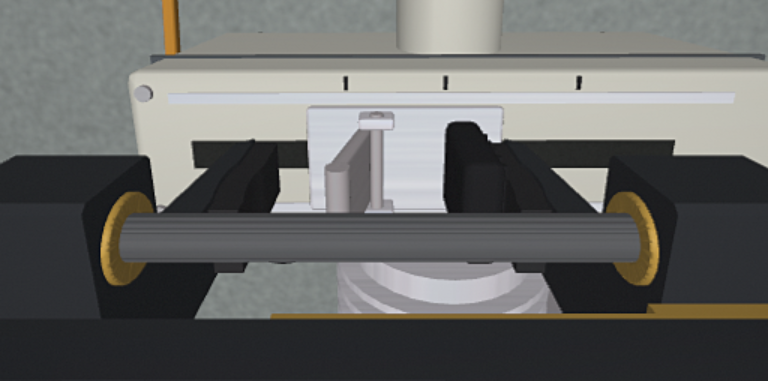

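Call:
jog_arm(rows=[[[0,0.003,0],0],[[0,0.006,0],0],[[0,0.012,0],0],[[0,0.012,0],0],[[0,0.012,0],0],[[0,0.012,0],0]], gripper=86)

```text
clock: 9.73
tool_pos: [0.5203, -0.0581, 0.1555]
eef_rot: [0.605, 0.796, -0.0, -0.0]
contact_force: [-0.0, -0.4, 0.3]
opening: 0.975
```

```bash
python3 lk.py k
```

```text
[ 0.52027281 -0.05805024  0.1555498 ] 85.90868000194163 9.7333 d [  0.3 -67.4   0.4] F [-0.35 -0.1  -0.3 ]
```

View pics/k_wrist.png

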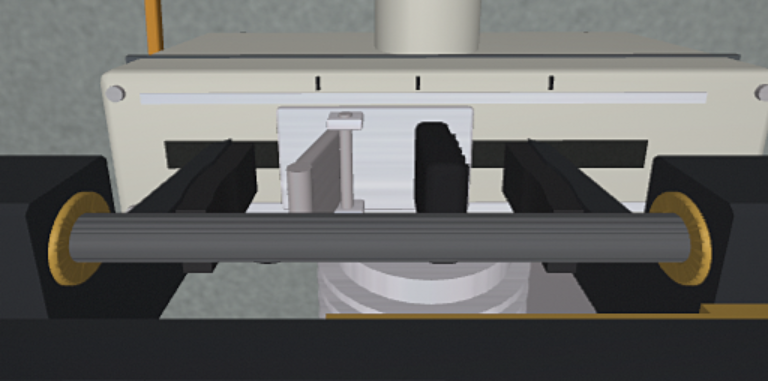

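Call:
jog_arm(rows=[[[0,0,-0.03],0],[[0,0,-0.07],0],[[0,0,-0.12],0],[[0,0,-0.15],0],[[0,0,-0.16],0],[[0,0,-0.16],0],[[0,0,-0.16],0]])

```text
clock: 10.37
tool_pos: [0.52, -0.0579, 0.275]
eef_rot: [0.605, 0.796, -0.0, -0.001]
contact_force: [-0.6, 0.3, -0.2]
opening: 0.975
```

```bash
python3 - <<'E'
from h import *
from plant import *
import cv2
s=get_state(); im=snapshot("wrist"); cv2.imwrite("pics/l_wrist.png",im[:,:,::-1])
print(s['tool_pos'],s['contact_force'],s['clock'])
P=[]
for t,z in (("grip_center",.146),("cheek_back",.146),("tab_front",.164)):
    for m in mark_of(t,"wrist")[:1]:
        p=at("wrist",m['pixel'],z,s); print(t,m,p.round(4))
E
```

```text
[ 0.51997285 -0.05788309  0.27503838] [-0.58524469  0.3141775  -0.18698382] 10.3667
grip_center {'pixel': [189.5, 252.8], 'p': 0.72} [ 0.5214 -0.0585  0.146 ]
cheek_back {'pixel': [189.5, 282.3], 'p': 0.77} [ 0.5459 -0.0517  0.146 ]
tab_front {'pixel': [190.8, 223.8], 'p': 0.69} [ 0.498  -0.0612  0.164 ]
```

View pics/l_wrist.png

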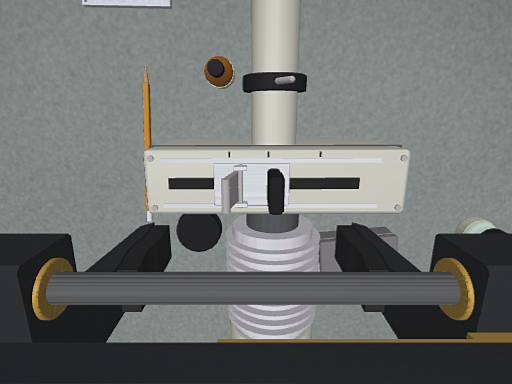

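```bash
python3 -c "
from plant import workorder
print(workorder.finish_job())"
```

```text
the job is handed in; nothing more can be done
None
```

The slider is latched in the next detent with its tab sprung out, and the job was handed in at about 10.5 s of the 32 s allowed. No verdict was reported.

**What I did:**
- I pinched the grip to 38 mm with 12 N, which squeezed the tab fully in while the slider was still in its first detent.
- I drew the slider about 28 mm, then let go of the tab.
- I pushed on by the cheek in steps of 1 mm or so, about 5 N against the drag.
- At about 60 mm of travel the force dropped to 1 N and the wrist picture showed the tab sprung right out.
- I then backed the fingers off, opened the gripper and rose 120 mm clear.

**Last checks:**
- **Travel:** the wrist picture gives 59 mm from the cheek and 59 mm from the tab. The grip-centre mark gives 64 mm, so the marks disagree by about 5 mm. The arm's own displacement also gave about 60 mm. All lie within the 31–66 mm window, and the third detent would be at least 71 mm.
- **Force:** the highest sideways force I read was about 6 N. Readings were only taken at the end of each move.
- **Loose things:** the pencil, bottle, cap and box showed no sign of having moved in the last wrist picture. I judged this by eye and did not measure it. The slide tray was only partly in view.
- **Contact:** at the end the residual force was under 1 N, so the robot was touching nothing.

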